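# Pull the drying booth's sash down with the hooked rod

### The job

Fresh lacquer is drying in the booth on the bench riser and its sash must be shut against dust: take the hooked rod from its forked stand, put its hook down through the ring on the raised sash and pull the sash fully down onto its sill. Then unhook without lifting the sash again and lay the rod back in both forks of its stand, hook end the same way round and pointing down as before. Touch the booth with nothing but the rod, and leave the other things on the bench where they are.

Things in the scene. Friction and masses are not known exactly. Their poses are not given: they have to be found in the camera images.
- rod_grip (a point): Hooked rod, point to grip, on its axis. Own x along the rod to the hook end; z up as it lies in its stand. Wooden handle 16 mm wide (y), 18 mm high, from x = -80 to +45 mm, then an 8 mm round steel shaft to x = 109 mm, where a 7 mm thick prong turns down to 30 mm below the axis, leaning 20 degrees back. 0.1 kg, balances near this point; it lies up to 6 mm off along its place at the start.
- hook_tip (a point): Middle of the end of the hook's prong, in the rod at x = 100, y = 0, z = -30 mm from rod_grip; the end is round, 3.5 mm radius.
- hook_bend (a point): Point on the rod's axis above the hook, in the rod at x = 105, y = 0, z = 0 mm from rod_grip.
- stand_axis (a point): Rod stand, fixed; dark base 170 x 62 mm, 8 mm high, two steel forks open upward. Point 72 mm above the table, where rod_grip belongs; x to the hook end, z up. Rear fork (x = -58 mm, slot 19.5 mm) carries the handle, front fork (x = +70 mm, slot 11.5 mm) the shaft; 8 mm thick along x, mouths flare to 30 mm or more, tips up to 24 mm above the point; 50 mm free along the handle each way.
- booth: Drying booth, fixed on the riser: white box 240 mm wide, 115 mm deep; origin at the centre of its underside, x front to back. A canopy juts 170 mm forward of the origin, 90 mm past the ring's middle, underside 224 mm above the origin, 94 mm above the raised ring: an upright hand hits it, so tilt the hand back 20 to 50 degrees and let the rod rise to the ring. Duct on top up to 330 mm above the origin.
- bench_riser: Fixed shelf on legs along the table's back edge: board 165 mm deep (x), 760 mm wide (y), 18 mm thick, top 210 mm above the table; origin on the table under the board's centre.
- sash (a joint): Clear sash in the booth's front, in m: 0 = fully raised, 0.1 = fully down on the sill. It slides straight down in side guides, is counterbalanced and stays where it is left; moving it either way takes about 2 N, plus 3 N per m/s.
- ring (a point): Centre of the steel ring in the middle of the sash's bottom rail. It lies level (hole vertical): hole 24 mm across, bar 6 mm thick, 36 mm over all, centre 25 mm in front of the rail's face. Own axes: x to the back of the booth, z up. It moves with the sash; with the sash down it is 30 mm above the riser board.
- charm_tray: Bystander: loose black open tray of charms, 68 x 76 mm, 54 mm high; origin at the centre of its underside.
- glue_bottle: Bystander: loose white squeeze bottle, 33 mm across, 102 mm high; origin at the centre of its underside.
- spool: Bystander: loose spool of thread, 36 mm across, 44 mm high; origin at the centre of its underside.

How it is judged:
By the outcome, as a careful person would: the job done as asked, in the order asked, and still so for the second after the job is handed in, with the robot touching nothing.
It also fails if it takes over 61 s, if anything falls off the work surface, if the arm or the gripper's body presses on something with over 40 N, if the wrist force passes 120 N, or if a joint passes its speed limit or range.

### The arm

A 7-joint arm with a two-finger parallel gripper is mounted at the origin on the work surface; the furniture and walls round the work are solid. World frame = base frame: x ahead of the robot, y to its left, z up, the work surface at z = 0. Lengths are in mm, angles in degrees, forces in N, time in s.
With the tool pointing down it reaches from about 350 to 900 mm from the base axis. Payload 8.1 kg.
Tool frame: the origin (TCP) lies at the very end of the fingers, on their centre line; the grasp point (between the pads) lies 19 mm behind it; z points along the fingers, y is the direction in which the jaws open and shut (so a half turn about z gives the same grasp; the last joint's range is limited). The gripper opens to 85 mm and grips with 20 to 120 N. Pads are 22 mm wide; open, the fingers measure 114 mm over their backs; the gripper's body (76 mm by 85 mm) begins 54 mm behind the grasp point. The pads swing forward as they close: fully open they stand 13 mm farther back than shut.
Start: joints at [60.756, 24.895, 1.432, 90.138, -0.665, 64.973, -4.303], TCP at [247.848, -573.771, 231.323] pointing down, gripper open.
Joint ranges: [-149.89, 149.89], [-25.12, 119.58], [-72.63, 75.52], [4.76, 147.25], [-75.54, 255.54], [6.69, 114.76], [-157.13, 157.13]. Speed limits (degrees/s): [127.2, 127.2, 172.46, 172.46, 180, 180, 180].

### API

Orientations are given as a 3x3 rotation matrix whose columns are the frame's x, y, z axes.
In Python, from bench import readout, cams, workorder, regions_of gives the robot as it stands. The module is installed in compiled form; this text tells all that it offers.
- The arm moves only by the tool send_rows, never from a script. Its argument "moves" is a list that holds one entry, the list of rows, each a list of 6 numbers: the shift along the tool's x, y, z in units of 25 mm (1.0 is 25 mm), then the turn, a rotation vector about the tool's x, y, z in units of 5 degrees (1.0 is 5 degrees). In form: [[[tx, ty, tz, rx, ry, rz], ...]]. A call has 1 to 12 rows; each row shifts and turns the commanded pose from where the row before left it, along the tool's axes as they then stand; what a row does not reach is not made up. A row lasts 1/8 s, in which the tool goes at most 62.5 mm and 10.7 degrees, less where a joint would pass 70% of its speed; a pose out of reach is approached as far as the arm can. A call is refused whole if a number of a shift passes 1 or a number of a turn 1, either way. A call with a gripper value outside its range is refused whole. "gripper" is the finger opening in mm, from 0 to 85.4, set as the call begins (left out, the last holds). The fingers move at their own pace and stop on an object; "squeeze" is the grip in N (left out, the last holds). Time passes only in rows, so rows that do not move let the fingers close. It gives the time, the measured TCP pose, the force and the opening at its end, in the units of the state.
- readout.get_obs(): the state, without advancing time (a new reading comes with each control period).
- cams.get_image(name): name is "scene" or "top" or "wrist"; returns the picture (384x512x3 uint8, red, green, blue); there is no depth.
- cams.camera_model(name): a dict with "fx", "fy", "cx", "cy" (pixels), "origin" and "rotation" of the camera in the world. Camera axes: x right, y down, z forward; pixel columns grow to the right and rows downward; lengths in mm; the calibration is good to about 2 mm. A picture is of the moment at which its call begins: read the wrist's pose just before it. camera_model takes no time and is no camera call; for the wrist camera it gives the pose at the moment of the call.
- workorder.sign_off(): hands the job in, once; it reports no verdict.
Trained networks look in the newest picture that a camera, given by its name, has taken for a name from the list of things; names that differ only in an ending like _2 or _b are one class to them, and where a whole thing is asked for, a point or a joint stands for the part that bears it (a point fixed in the world has none). Each returns a list of dicts, best first, with "conf" (0 to 1); they miss things now and then, are a little off and sometimes report something else, mostly with a low value. They report only what shows in the picture. A call takes as long as a camera call.
- regions_of(camera, target): "region" (384x512 bool, what is visible of it) and "rect" ([left, top, right, bottom] in pixels, round what is visible of it).
The state is a dict: "time_s": time; "q": joint angles; "dq": joint speeds; "joint_efforts": joint torques, N m; "position": TCP position; "ee_rot": TCP orientation; "force": force on the tool from outside, world axes, zero at the start; "ft_torque": the same for the moment, N m; "gripper_width": finger opening in mm.
Only numpy, scipy, OpenCV 4.12 (cv2) and the standard library are available. Lean on these libraries where they do the work, as an engineer would, in place of code of your own. Each camera call takes 0.05 s, during which the arm holds its last target. There are 200 camera calls.

## Working session

There is one attempt and no reset: what is moved stays moved. The work goes in short steps, Python scripts to look and compute and a tool call to move; the robot and the scene stay as the last step left them, time stands still between calls to the robot, and variables do not carry over. Pictures are saved under pics/ and viewed, about 8 in all and at most 12, crops included, and the job is handed in when it is done.

Besides the shell and the picture viewer there is one more tool, called after ">>>" as name([rows], argument=value, ...), one row to a line, values as JSON. send_rows: Moves the arm, as the interface text tells. Its arguments: {"type":"object","properties":{"moves":{"type":"array","items":{"type":"array","items":{"type":"array","items":{"type":"number"}}}},"gripper":{"type":"number"},"squeeze":{"type":"number"}},"required":["moves"]}

```bash
mkdir -p pics; ls; python3 - <<'E'
from bench import readout, cams, regions_of
import cv2, numpy as np
o=readout.get_obs(); print({k:np.round(v,2).tolist() for k,v in o.items()})
ims=[]
for n in ("scene","top","wrist"):
    im=cams.get_image(n); m=cams.camera_model(n)
    print(n,{k:np.round(v,3).tolist() for k,v in m.items()})
    cv2.imwrite(f"pics/{n}0.png",im[:,:,::-1]); ims.append(im)
    for t in ("rod_grip","booth","sash","ring","bench_riser","charm_tray","glue_bottle","spool","stand_axis"):
        try:
            r=regions_of(n,t)
            for d in r[:2]: print(n,t,round(d["conf"],2),np.round(d["rect"]).tolist(),int(d["region"].sum()))
        except Exception as e: print(t,e)
cv2.imwrite("pics/a.png",cv2.resize(np.hstack(ims[:2])[:,:,::-1],(800,300)))
E
```

```text
pics
{'time_s': 0.0, 'q': [60.76, 24.94, 1.43, 90.19, -0.66, 64.97, -4.3], 'dq': [-0.01, 0.1, 0.0, 0.11, -0.1, 0.06, -0.0], 'joint_efforts': [0.0, -67.05, 1.03, -31.62, 0.02, 0.01, 0.0], 'position': [247.63, -573.31, 230.51], 'ee_rot': [[0.92, 0.4, -0.0], [0.4, -0.92, 0.0], [-0.0, -0.0, -1.0]], 'force': [-0.28, 0.78, 0.67], 'ft_torque': [0.04, -0.01, -0.01], 'gripper_width': 85.29}
scene {'fx': 410.31, 'fy': 410.31, 'cx': 255.254, 'cy': 194.911, 'origin': [-183.635, 668.493, 660.817], 'rotation': [[-0.644, -0.324, 0.693], [-0.765, 0.244, -0.596], [0.024, -0.914, -0.405]]}
scene rod_grip 0.6 [202.0, 271.0, 226.0, 304.0] 266
scene booth 0.64 [315.0, 229.0, 348.0, 263.0] 715
scene booth 0.56 [196.0, 63.0, 320.0, 193.0] 10263
scene sash 0.88 [226.0, 115.0, 286.0, 151.0] 1782
scene ring 0.62 [224.0, 116.0, 286.0, 153.0] 1830
scene bench_riser 0.65 [101.0, 153.0, 347.0, 302.0] 7367
scene charm_tray 0.8 [316.0, 231.0, 348.0, 262.0] 692
scene spool 0.7 [314.0, 277.0, 325.0, 297.0] 227
scene stand_axis 0.72 [192.0, 266.0, 218.0, 311.0] 424
top {'fx': 411.369, 'fy': 411.369, 'cx': 256.606, 'cy
[... 193 characters left out ...]
 rod_grip 0.51 [230.0, 41.0, 341.0, 168.0] 11719
top booth 0.83 [228.0, 39.0, 339.0, 167.0] 11724
top sash 0.69 [243.0, 134.0, 318.0, 147.0] 216
top ring 0.57 [238.0, 135.0, 318.0, 142.0] 253
top bench_riser 0.6 [129.0, 136.0, 407.0, 222.0] 8957
top charm_tray 0.97 [314.0, 246.0, 347.0, 280.0] 841
top glue_bottle 0.6 [216.0, 274.0, 226.0, 298.0] 226
top spool 0.56 [264.0, 284.0, 279.0, 299.0] 162
top stand_axis 0.72 [215.0, 275.0, 227.0, 296.0] 236
top stand_axis 0.56 [165.0, 234.0, 202.0, 296.0] 760
wrist {'fx': 309.724, 'fy': 309.724, 'cx': 257.431, 'cy': 193.286, 'origin': [321.594, -542.848, 372.223], 'rotation': [[0.396, -0.872, -0.287], [-0.918, -0.376, -0.125], [0.001, 0.313, -0.95]]}
```

```bash
python3 - <<'E'
import cv2, numpy as np
a=cv2.imread("pics/scene0.png")[50:330,90:370];b=cv2.imread("pics/top0.png")[30:310,120:400]
cv2.imwrite("pics/b.png",np.hstack([cv2.resize(x,(400,400),interpolation=cv2.INTER_CUBIC) for x in(a,b)]))
a=cv2.imread("pics/scene0.png")[260:320,180:240];b=cv2.imread("pics/top0.png")[225:300,155:230]
c=cv2.imread("pics/scene0.png")[100:170,215:295]
cv2.imwrite("pics/c.png",np.hstack([cv2.resize(x,(400,400),interpolation=cv2.INTER_CUBIC) for x in(a,b)]))
E
```

```text
(no output)
```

View pics/b.png

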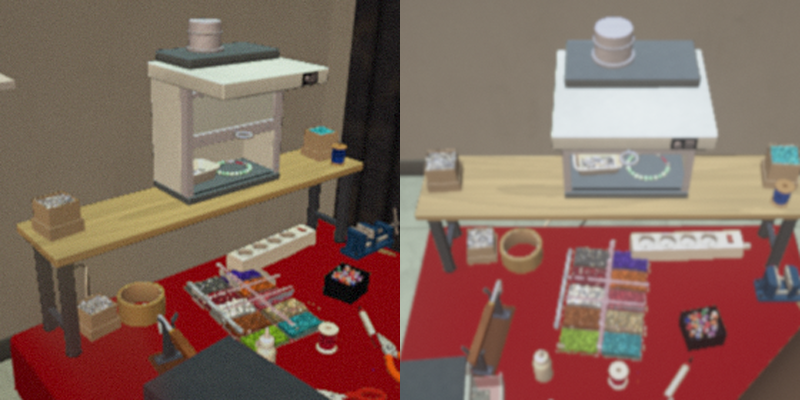

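View pics/c.png

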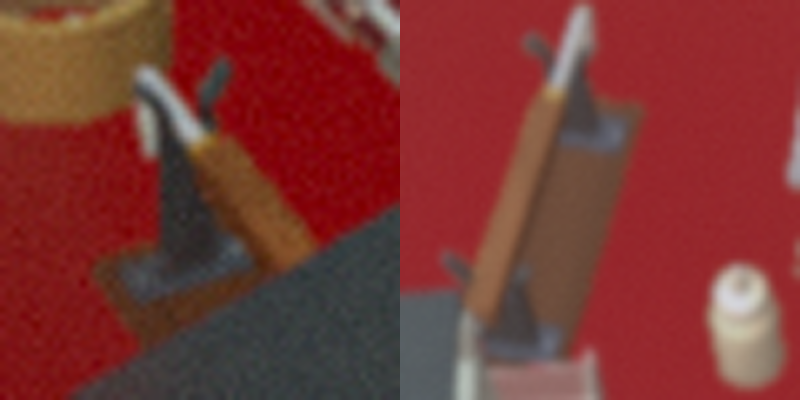

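View pics/a.png

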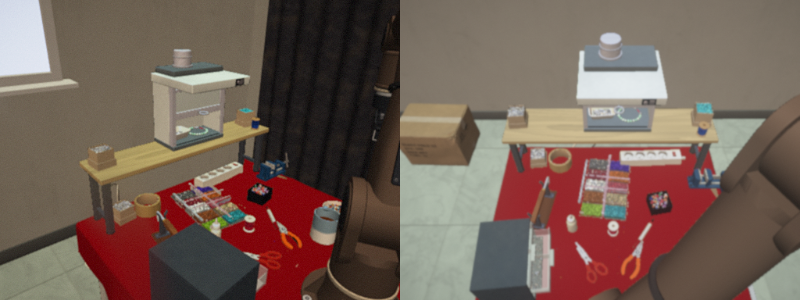

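```bash
cat > h.py <<'E'
import numpy as np, cv2
from bench import readout, cams, regions_of
def ray(m,u,v):
    d=np.array(m["rotation"])@np.array([(u-m["cx"])/m["fx"],(v-m["cy"])/m["fy"],1.0]); return np.array(m["origin"]),d/np.linalg.norm(d)
def atz(m,u,v,z):
    o,d=ray(m,u,v); return o+d*(z-o[2])/d[2]
def proj(m,p):
    c=np.array(m["rotation"]).T@(np.array(p,float)-np.array(m["origin"])); return np.array([m["cx"]+m["fx"]*c[0]/c[2], m["cy"]+m["fy"]*c[1]/c[2]])
def tri(obs):
    A=np.zeros((3,3));b=np.zeros(3)
    for m,u,v in obs:
        o,d=ray(m,u,v);P=np.eye(3)-np.outer(d,d);A+=P;b+=P@o
    p=np.linalg.solve(A,b); return p,[np.round(proj(m,p)-[u,v],2).tolist() for m,u,v in obs]
E
python3 - <<'E'
from h import *
T=cams.camera_model("top");S=cams.camera_model("scene")
tp=lambda x,y:(155+x/5.333,225+y/5.333)
for n,x,y in (("hookend",182,10),("collar",152,90),("rear",75,315)): print(n,atz(T,*tp(x,y),76).round(1))
sc=lambda x,y:(180+x/6.667,260+y/6.667)
for n,x,y in (("hookend",145,72),("collar",205,143)): print("S",n,atz(S,*sc(x,y),76).round(1))
# ring: scene crop b scale 400/280, offs 90,50 ; top offs 120,30
k=280/400
r=[(S,90+243*k,50+134*k),(T,120+(629-400)*k,30+158*k)]
print("ring",tri(r)); print(atz(r[1][0],*r[1][1:],340))
# booth base front corners at z=210ish
for n,x,y in (("bl",566,193),("br",687,194),("riserFL",418,217),("duct",612,30)): print(n,atz(T,120+(x-400)*k,30+y*k,210).round(1))
for n,x,y in (("canFL",553,137),("canFR",716,137),("canBL",556,52)): print(n,atz(T,120+(x-400)*k,30+y*k,210+224).round(1), atz(T,120+(x-400)*k,30+y*k,210+254).round(1))
for n,x,y in (("bottlebase",543,380),("tray",703,330),("spool",618,385)): print(n,atz(T,120+(x-400)*k,30+y*k,0).round(1))
E
```

```text
hookend [545.9 206.4  76. ]
collar [495.1 217.1  76. ]
rear [365.8 240.7  76. ]
S hookend [542.9 211.   76. ]
S collar [492.9 218.5  76. ]
ring (array([633.08071487, -48.1633244 , 332.46789488]), [[0.29, 0.28], [-0.19, -0.4]])
[623.67839306 -47.94503476 340.        ]
bl [662.6  68.7 210. ]
br [ 658.5 -168.6  210. ]
riserFL [601.9 348.  210. ]
duct [1238.1  -34.4  210. ]
canFL [572.8  77.6 434. ] [538.8  74.5 464. ]
canFR [ 571.1 -178.5  434. ] [ 537.2 -169.2  464. ]
canBL [803.5  81.7 434. ] [758.3  78.3 464. ]
bottlebase [367.7 113.4   0. ]
tray [ 475.6 -207.4    0. ]
spool [356.7 -30.6   0. ]
```

```bash
cat >> h.py <<'E'
from scipy.spatial.transform import Rotation as Ro
def frame(yaw,pitch=0):
    """tool R: camera side toward robot. rod x heading yaw, rod pitched up by pitch (deg). tool x=-rod x, tool z=-rod z"""
    rod=(Ro.from_euler('z',yaw,degrees=True)*Ro.from_euler('y',-pitch,degrees=True)).as_matrix()
    return np.c_[-rod[:,0],rod[:,1],-rod[:,2]]
def plan(p1,R1,n,p0=None,R0=None,dec=2):
    o=readout.get_obs()
    p=np.array(o["position"] if p0 is None else p0,float); R=np.array(o["ee_rot"] if R0 is None else R0)
    rows=[];ps=p.copy()
    for i in range(n):
        k=n-i
        t=R.T@(p1-p)/k/25; r=Ro.from_matrix(R.T@R1).as_rotvec(degrees=True)/k/5
        row=np.round(np.r_[t,r],dec)+0.0; rows.append(row.tolist())
        p=p+R@row[:3]*25; R=R@Ro.from_rotvec(row[3:]*5,degrees=True).as_matrix()
    assert np.abs(rows).max()<=1, np.abs(rows).max()
    print("[["+",\n".join(",".join(str(r) for r in rows[i:i+12]) for i in range(0,n,12))+"]]"); print("end",p.round(1))
    return p,R
E
python3 - <<'E'
from h import *
T=cams.camera_model("top");S=cams.camera_model("scene")
print("box far corner",tri([(S,230.4,290.6),(T,163.8,286.7)]))
print(frame(-10.5).round(2))
plan(np.array([451,225,220.]),frame(-10.5),36,p0=[247.8,-573.8,231.3])
E
```

```text
box far corner (array([348.77852266, 249.28415191, 134.71684686]), [[7.61, 5.87], [-3.1, -7.3]])
[[-0.98  0.18 -0.  ]
 [ 0.18  0.98  0.  ]
 [ 0.    0.   -1.  ]]
[[[0.56, -0.73, 0.01, 0.0, 0.0, -0.81],[0.61, -0.68, 0.01, 0.0, 0.0, -0.81],[0.66, -0.64, 0.01, 0.0, 0.0, -0.81],[0.7, -0.59, 0.01, 0.0, 0.0, -0.81],[0.74, -0.54, 0.01, 0.0, 0.0, -0.81],[0.78, -0.49, 0.01, 0.0, 0.0, -0.81],[0.81, -0.43, 0.01, 0.0, 0.0, -0.81],[0.84, -0.37, 0.01, 0.0, 0.0, -0.81],[0.86, -0.31, 0.01, 0.0, 0.0, -0.81],[0.88, -0.25, 0.01, 0.0, 0.0, -0.81],[0.9, -0.19, 0.01, 0.0, 0.0, -0.81],[0.91, -0.12, 0.01, 0.0, 0.0, -0.81],
[0.91, -0.06, 0.01, 0.0, 0.0, -0.81],[0.92, 0.0, 0.01, 0.0, 0.0, -0.81],[0.91, 0.07, 0.01, 0.0, 0.0, -0.81],[0.91, 0.13, 0.01, 0.0, 0.0, -0.81],[0.89, 0.2, 0.01, 0.0, 0.0, -0.81],[0.88, 0.26, 0.01, 0.0, 0.0, -0.81],[0.86, 0.32, 0.02, 0.0, 0.0, -0.81],[0.83, 0.38, 0.01, 0.0, 0.0, -0.81],[0.8, 0.44, 0.02, 0.0, 0.0, -0.81],[0.77, 0.49, 0.01, 0.0, 0.0, -0.81],[0.73, 0.55, 0.02, 0.0, 0.0, -0.81],[0.69, 0.6, 0.01, 0.0, 0.0, -0.82],
[0.65, 0.64, 0.02, 0.0, 0.0, -0.81],[0.6, 0.69, 0.01, 0.0, 0.0, -0.82],[0.55, 0.73, 0.02, 0.0, 0.0, -0.81],[0.5, 0.77, 0.01, 0.0, 0.0, -0.82],[0.44, 0.8, 0.02, 0.0, 0.0, -0.81],[0.39, 0.83, 0.01, 0.0, 0.0, -0.82],[0.32, 0.86, 0.02, 0.0, 0.0, -0.81],[0.26, 0.88, 0.01, 0.0, 0.0, -0.82],[0.2, 0.89, 0.02, 0.0, 0.0, -0.81],[0.14, 0.91, 0.01, 0.0, 0.0, -0.82],[0.07, 0.91, 0.02, 0.0, 0.0, -0.81],[0.01, 0.91, 0.01, 0.0, 0.0, -0.82]]]
end [451.  224.9 220. ]
```

```bash
python3 - <<'E'
from h import *
for n,seed in (("scene0",(300,340)),("top0",(125,320))):
    im=cv2.imread(f"pics/{n}.png"); g=cv2.medianBlur(im,5)
    d=np.abs(g.astype(int)-g[seed[1],seed[0]]).max(2)<14
    _,l=cv2.connectedComponents(d.astype(np.uint8)); m=(l==l[seed[1],seed[0]]).astype(np.uint8)
    c=max(cv2.findContours(m,0,2)[0],key=cv2.contourArea)
    print(n,g[seed[1],seed[0]],cv2.approxPolyDP(cv2.convexHull(c),5,True)[:,0].tolist())
E
```

```text
scene0 [62 61 55] [[193, 321], [250, 286], [331, 340], [277, 383], [267, 383]]
top0 [97 92 83] [[164, 281], [164, 368], [96, 378], [90, 368], [103, 288]]
```

>>> send_rows([
  [[0.56,-0.73,0.01,0,0,-0.81],[0.61,-0.68,0.01,0,0,-0.81],[0.66,-0.64,0.01,0,0,-0.81],[0.7,-0.59,0.01,0,0,-0.81],[0.74,-0.54,0.01,0,0,-0.81],[0.78,-0.49,0.01,0,0,-0.81],[0.81,-0.43,0.01,0,0,-0.81],[0.84,-0.37,0.01,0,0,-0.81],[0.86,-0.31,0.01,0,0,-0.81],[0.88,-0.25,0.01,0,0,-0.81],[0.9,-0.19,0.01,0,0,-0.81],[0.91,-0.12,0.01,0,0,-0.81]],
])

```text
time_s: 3.0
position: [316.5, -305.7, 228.3]
ee_rot: [[0.305, 0.952, 0.0], [0.952, -0.305, -0.0], [-0.0, 0.0, -1.0]]
force: [-0.4, -0.6, 0.1]
gripper_width: 85.4
```

```bash
python3 - <<'E'
from h import *
T=cams.camera_model("top");S=cams.camera_model("scene")
c,e=tri([(S,250,286),(T,165,281)]);print("box corner",c.round(),e)
for p in ((193,321),(331,340)): print(atz(S,*p,c[2]).round())
plan(np.array([451,225,220.]),frame(-10.5),24)
E
```

```text
box corner [331. 232. 162.] [[0.36, 0.3], [-0.13, -0.37]]
[316. 375. 162.]
[133. 220. 162.]
[[[0.91, -0.06, 0.01, 0.0, 0.0, -0.81],[0.91, 0.01, 0.01, 0.0, 0.0, -0.81],[0.91, 0.07, 0.01, 0.0, 0.0, -0.81],[0.9, 0.14, 0.01, 0.0, 0.0, -0.81],[0.89, 0.2, 0.01, 0.0, 0.0, -0.81],[0.87, 0.26, 0.01, 0.0, 0.0, -0.81],[0.85, 0.32, 0.02, 0.0, 0.0, -0.81],[0.83, 0.38, 0.01, 0.0, 0.0, -0.81],[0.8, 0.44, 0.02, 0.0, 0.0, -0.81],[0.77, 0.5, 0.01, 0.0, 0.0, -0.81],[0.73, 0.55, 0.02, 0.0, 0.0, -0.81],[0.69, 0.6, 0.01, 0.0, 0.0, -0.81],
[0.64, 0.65, 0.02, 0.0, 0.0, -0.81],[0.6, 0.69, 0.01, 0.0, 0.0, -0.81],[0.55, 0.73, 0.02, 0.0, 0.0, -0.81],[0.49, 0.77, 0.01, 0.0, 0.0, -0.81],[0.44, 0.8, 0.02, 0.0, 0.0, -0.81],[0.38, 0.83, 0.01, 0.0, 0.0, -0.81],[0.32, 0.85, 0.02, 0.0, 0.0, -0.81],[0.26, 0.87, 0.01, 0.0, 0.0, -0.81],[0.2, 0.89, 0.02, 0.0, 0.0, -0.81],[0.14, 0.91, 0.01, 0.0, 0.0, -0.81],[0.07, 0.91, 0.02, 0.0, 0.0, -0.82],[0.0, 0.91, 0.01, 0.0, 0.0, -0.81]]]
end [451.1 224.9 220. ]
```

>>> send_rows([
  [[0.91,-0.06,0.01,0,0,-0.81],[0.91,0.01,0.01,0,0,-0.81],[0.91,0.07,0.01,0,0,-0.81],[0.9,0.14,0.01,0,0,-0.81],[0.89,0.2,0.01,0,0,-0.81],[0.87,0.26,0.01,0,0,-0.81],[0.85,0.32,0.02,0,0,-0.81],[0.83,0.38,0.01,0,0,-0.81],[0.8,0.44,0.02,0,0,-0.81],[0.77,0.5,0.01,0,0,-0.81],[0.73,0.55,0.02,0,0,-0.81],[0.69,0.6,0.01,0,0,-0.81]],
])

```text
time_s: 4.5
position: [384.9, -40.7, 224.5]
ee_rot: [[-0.512, 0.859, 0.0], [0.859, 0.512, -0.0], [-0.0, 0.0, -1.0]]
force: [0.2, -0.4, 0.4]
gripper_width: 85.5
```

>>> send_rows([
  [[0.64,0.65,0.02,0,0,-0.81],[0.6,0.69,0.01,0,0,-0.81],[0.55,0.73,0.02,0,0,-0.81],[0.49,0.77,0.01,0,0,-0.81],[0.44,0.8,0.02,0,0,-0.81],[0.38,0.83,0.01,0,0,-0.81],[0.32,0.85,0.02,0,0,-0.81],[0.26,0.87,0.01,0,0,-0.81],[0.2,0.89,0.02,0,0,-0.81],[0.14,0.91,0.01,0,0,-0.81],[0.07,0.91,0.02,0,0,-0.82],[0,0.91,0.01,0,0,-0.81]],
])

```text
time_s: 6.0
position: [453.3, 224.4, 219.9]
ee_rot: [[-0.983, 0.183, -0.0], [0.183, 0.983, 0.0], [0.0, 0.0, -1.0]]
force: [0.6, -0.2, -0.2]
gripper_width: 85.7
```

```bash
python3 - <<'E'
from h import *
o=readout.get_obs(); print(o["time_s"],np.round(o["position"],1),np.round(o["q"],0),np.round(o["ee_rot"],3).tolist())
m=cams.camera_model("wrist"); im=cams.get_image("wrist"); cv2.imwrite("pics/w1.png",im[:,:,::-1])
import json; json.dump({k:np.array(v).tolist() for k,v in m.items()},open("w1.json","w"))
for t in ("rod_grip","stand_axis"):
    for d in regions_of("wrist",t)[:2]: print(t,d["conf"],np.round(d["rect"]).tolist())
E
```

```text
6.0 [453.3 224.4 219.9] [  5.  22. -49. 105.  18.  62.  29.] [[-0.983, 0.183, -0.0], [0.183, 0.983, 0.0], [0.0, 0.0, -1.0]]
rod_grip 0.77 [249.0, 68.0, 269.0, 271.0]
stand_axis 0.61 [231.0, 86.0, 286.0, 250.0]
stand_axis 0.22 [248.0, 64.0, 267.0, 272.0]
```

View pics/w1.png

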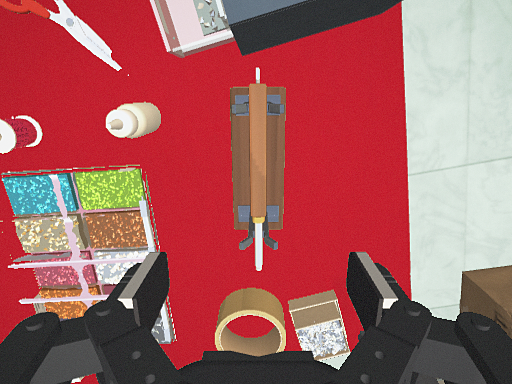

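```bash
python3 - <<'E'
from h import *
import json; m=json.load(open("w1.json")); m={k:np.array(v) if isinstance(v,list) else v for k,v in m.items()}
im=cv2.imread("pics/w1.png"); h=im[60:280,240:280].astype(int)
for r in range(60,278,4): 
    row=im[r,240:282].astype(int); 
    if r%12==0: print(r,[tuple(x) for x in row[10:30:3].tolist()])
print(im[205:230,258].tolist())
P={}
for n,u,v,z in (("handle rear",257.5,82,81),("collar/handle end",258.3,217,81),("yellow end",258.5,223,77),("hook end",259,271,72)): P[n]=atz(m,u,v,z);print(n,P[n].round(1))
d=P["collar/handle end"]-P["handle rear"];print(np.linalg.norm(d),np.degrees(np.arctan2(d[1],d[0])))
d=P["hook end"]-P["handle rear"];print(np.linalg.norm(d[:2]),np.degrees(np.arctan2(d[1],d[0])))
for u,v in ((231.5,86),(285,87),(234,229),(284,229)): print("base",atz(m,u,v,8).round(1))
E
```

```text
60 [(47, 32, 194), (42, 27, 194), (49, 32, 196), (45, 32, 197), (49, 30, 195), (45, 32, 197), (49, 33, 196)]
72 [(44, 28, 193), (50, 32, 198), (254, 255, 239), (218, 246, 222), (49, 32, 197), (46, 31, 197), (43, 27, 192)]
84 [(111, 159, 185), (91, 143, 182), (81, 129, 181), (83, 129, 179), (92, 141, 178), (87, 134, 156), (42, 25, 197)]
96 [(80, 127, 192), (100, 140, 193), (96, 138, 190), (93, 128, 183), (94, 132, 184), (91, 137, 196), (146, 119, 108)]
108 [(82, 128, 197), (100, 142, 198), (96, 135, 192), (94, 133, 187), (95, 134, 188), (87, 138, 197), (60, 55, 48)]
120 [(84, 128, 198), (102, 142, 199), (98, 134, 192), (91, 131, 186), (96, 133, 188), (91, 140, 196), (77, 98, 139)]
132 [(81, 129, 207), (99, 141, 198), (100, 137, 195), (94, 136, 190), (94, 134, 189), (93, 141, 198), (76, 101, 137)]
144 [(81, 129, 206), (102, 145, 201), (100, 141, 197), (95, 135, 193), (96, 132, 188), (89, 141, 200), (72, 99, 137)]
156 [(73, 118, 183), (98, 140, 198), (106, 144, 201), (97, 138, 194), (99, 137, 193), (99, 154, 213), (76, 103, 142)]
168 [(67, 107, 170), (91, 130, 183), (91, 127, 180), (98,
[... 1112 characters left out ...]
, 128, 182], [90, 129, 180], [91, 127, 180], [95, 131, 182], [93, 129, 179], [93, 129, 183], [90, 126, 181], [89, 128, 179], [92, 132, 183], [89, 126, 179], [74, 109, 164], [85, 151, 180], [118, 215, 237], [113, 203, 229], [115, 205, 229], [111, 202, 228], [110, 203, 228], [197, 222, 231], [255, 238, 228], [246, 235, 227], [244, 234, 226], [244, 234, 226], [245, 235, 229], [244, 234, 227]]
handle rear [366.9 239.3  81. ]
collar/handle end [488.9 217.4  81. ]
yellow end [496.9 216.1  77. ]
hook end [553.9 206.1  72. ]
123.89300707117411 -10.180805482647957
189.88714065809668 -10.061887264057129
base [363.7 211.3   8. ]
base [375.2 267.7   8. ]
base [528.9 179.2   8. ]
base [540.3 240.4   8. ]
```

```bash
python3 - <<'E'
from h import *
import json; m=json.load(open("w1.json"))
G=np.array([444.8,225.3,72]);d=np.array([np.cos(np.radians(-10.1)),np.sin(np.radians(-10.1)),0])
for u,v,z in ((244,245,94),(274,245,94),(241,239,96)): q=atz(m,u,v,z);print(q.round(1),((q-G)@d).round(1))
plan(np.array([444.8,225.3,53.]),frame(-10.1),9)
E
```

```text
[509.5 199.6  94. ] 68.3
[514.8 227.8  94. ] 68.5
[501.8 198.3  96. ] 60.9
[[[0.04, 0.0, 0.74, 0.0, 0.0, -0.01],[0.04, 0.0, 0.74, 0.0, 0.0, -0.01],[0.03, 0.0, 0.74, 0.0, 0.0, -0.01],[0.04, 0.0, 0.74, 0.0, 0.0, -0.01],[0.03, -0.01, 0.74, 0.0, 0.0, -0.01],[0.04, 0.0, 0.74, 0.0, 0.0, -0.01],[0.03, -0.01, 0.74, 0.0, 0.0, -0.02],[0.04, 0.0, 0.75, 0.0, -0.01, -0.01],[0.03, -0.01, 0.74, 0.01, 0.0, -0.02]]]
end [444.8 225.2  53.1]
```

>>> send_rows([
  [[0.04,0,0.74,0,0,-0.01],[0.04,0,0.74,0,0,-0.01],[0.03,0,0.74,0,0,-0.01],[0.04,0,0.74,0,0,-0.01],[0.03,-0.01,0.74,0,0,-0.01],[0.04,0,0.74,0,0,-0.01],[0.03,-0.01,0.74,0,0,-0.02],[0.04,0,0.75,0,0,-0.01],[0.03,-0.01,0.74,0,0,-0.02],[0,0,0,0,0,0]],
])

```text
time_s: 7.4
position: [444.4, 222.6, 52.2]
ee_rot: [[-0.984, 0.178, -0.002], [0.178, 0.984, -0.002], [0.002, -0.002, -1.0]]
force: [0.3, -0.4, 0.6]
gripper_width: 85.4
```

>>> send_rows([
  [[0,0,0,0,0,0],[0,0,0,0,0,0],[0,0,0,0,0,0],[0,0,0,0,0,0],[0,0,0,0,0,0],[0,0,0,0,0,0],[0,0,0,0,0,0]],
], gripper=5, squeeze=90)

```text
time_s: 8.28
position: [445.7, 224.4, 53.9]
ee_rot: [[-0.984, 0.177, 0.001], [0.177, 0.984, 0.001], [-0.001, 0.001, -1.0]]
force: [-1.2, 1.5, 5.9]
gripper_width: 14.5
```

```bash
python3 - <<'E'
from h import *
p,R=plan(np.array([445.7,224.4,210.]),frame(-10.1),8)
plan(np.array([472.,30,285]),frame(0,40),12,p0=p,R0=R)
E
```

```text
[[[0.0, 0.0, -0.78, 0.0, 0.0, 0.0],[0.0, 0.0, -0.78, 0.0, 0.0, 0.0],[0.0, 0.0, -0.78, 0.0, 0.0, 0.0],[0.0, 0.0, -0.78, 0.0, 0.0, 0.0],[0.0, 0.0, -0.78, 0.0, 0.0, -0.01],[0.0, 0.0, -0.78, 0.01, 0.0, 0.0],[0.0, 0.0, -0.78, 0.0, 0.01, -0.01],[-0.01, 0.01, -0.78, 0.01, 0.0, 0.0]]]
end [445.8 224.4 209.9]
[[[-0.2, -0.62, -0.25, -0.06, -0.66, -0.16],[-0.21, -0.62, -0.24, -0.06, -0.67, -0.16],[-0.21, -0.63, -0.23, -0.06, -0.66, -0.16],[-0.21, -0.63, -0.22, -0.06, -0.67, -0.16],[-0.22, -0.63, -0.22, -0.06, -0.66, -0.16],[-0.22, -0.63, -0.21, -0.06, -0.67, -0.16],[-0.23, -0.63, -0.19, -0.06, -0.66, -0.16],[-0.23, -0.64, -0.19, -0.06, -0.67, -0.16],[-0.23, -0.64, -0.18, -0.06, -0.66, -0.17],[-0.23, -0.64, -0.16, -0.06, -0.67, -0.16],[-0.23, -0.64, -0.16, -0.06, -0.66, -0.17],[-0.22, -0.65, -0.14, -0.05, -0.67, -0.16]]]
end [472.   29.9 284.9]
```

>>> send_rows([
  [[0,0,-0.4,0,0,0],[0,0,-0.78,0,0,0],[0,0,-0.78,0,0,0],[0,0,-0.78,0,0,0],[0,0,-0.78,0,0,0],[0,0,-0.78,0,0,0],[0,0,-0.78,0,0,0],[0,0,-0.78,0,0,0],[0,0,-0.4,0,0,0]],
])

```text
time_s: 9.4
position: [445.1, 223.3, 210.6]
ee_rot: [[-0.984, 0.178, 0.0], [0.178, 0.984, -0.0], [-0.0, -0.0, -1.0]]
force: [-0.2, -0.1, -1.6]
gripper_width: 14.1
```

>>> send_rows([
  [[-0.2,-0.62,-0.25,-0.06,-0.66,-0.16],[-0.21,-0.62,-0.24,-0.06,-0.67,-0.16],[-0.21,-0.63,-0.23,-0.06,-0.66,-0.16],[-0.21,-0.63,-0.22,-0.06,-0.67,-0.16],[-0.22,-0.63,-0.22,-0.06,-0.66,-0.16],[-0.22,-0.63,-0.21,-0.06,-0.67,-0.16],[-0.23,-0.63,-0.19,-0.06,-0.66,-0.16],[-0.23,-0.64,-0.19,-0.06,-0.67,-0.16],[-0.23,-0.64,-0.18,-0.06,-0.66,-0.17],[-0.23,-0.64,-0.16,-0.06,-0.67,-0.16],[-0.23,-0.64,-0.16,-0.06,-0.66,-0.17],[-0.22,-0.65,-0.14,-0.05,-0.67,-0.16]],
])

```text
time_s: 10.9
position: [470.4, 28.0, 284.5]
ee_rot: [[-0.765, 0.003, 0.644], [0.002, 1.0, -0.002], [-0.644, -0.001, -0.765]]
force: [0.1, -0.8, -2.2]
gripper_width: 14.3
```

>>> send_rows([
  [[0,0,0,0,0,0],[0,0,0,0,0,0]],
])

```text
time_s: 11.15
position: [470.9, 29.5, 284.6]
ee_rot: [[-0.767, 0.002, 0.642], [0.002, 1.0, -0.001], [-0.642, 0.0, -0.767]]
force: [0.1, -0.8, -0.4]
gripper_width: 14.9
```

```bash
python3 - <<'E'
from h import *
import json
o=readout.get_obs(); print(o["time_s"],np.round(o["position"],1),np.round(o["q"],0),o["gripper_width"])
J={}
for n in ("wrist","scene","top"):
    m=cams.camera_model(n); im=cams.get_image(n); cv2.imwrite(f"pics/{n}2.png",im[:,:,::-1]); J[n]={k:np.array(v).tolist() for k,v in m.items()}
    if n=="wrist":
        print("pred ring",proj(m,[633,-48,340]))
        for t in ("ring","sash"):
            for d in regions_of("wrist",t)[:2]: print(t,d["conf"],np.round(d["rect"]).tolist())
    else: print(n,"pred tip",proj(m,np.array(o["position"])-np.array(o["ee_rot"])@[100,0,-11.]), "ring",proj(m,[633,-48,340]))
json.dump(J,open("m2.json","w"))
a=cv2.imread("pics/wrist2.png")
b=cv2.resize(cv2.imread("pics/scene2.png")[90:190,200:300],(288,288),interpolation=cv2.INTER_CUBIC)
b=np.vstack([b,np.zeros((96,288,3),np.uint8)])
cv2.imwrite("pics/d.png",np.hstack([a,b]))
E
```

```text
11.15 [470.9  29.5 284.6] [ 22. -10. -34. 136.  12.  14.  66.] 14.86908586644671
pred ring [169.1303293  385.15532871]
sash 0.62 [152.0, 366.0, 177.0, 383.0]
scene pred tip [257.48610543 153.79421835] ring [260.44795088 141.44291429]
top pred tip [249.21200698 160.59326003] ring [280.17197081 138.03137792]
```

View pics/d.png

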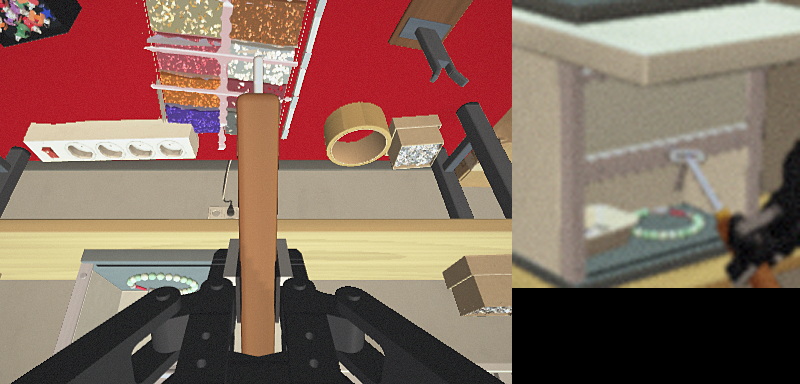

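```bash
python3 - <<'E'
import cv2, numpy as np
a=cv2.imread("pics/scene0.png")[125:165,235:285];b=cv2.imread("pics/top0.png")[120:160,255:305]
cv2.imwrite("pics/e.png",np.hstack([cv2.resize(x,(400,320),interpolation=cv2.INTER_CUBIC) for x in(a,b)]))
E
```

```text
(no output)
```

View pics/e.png

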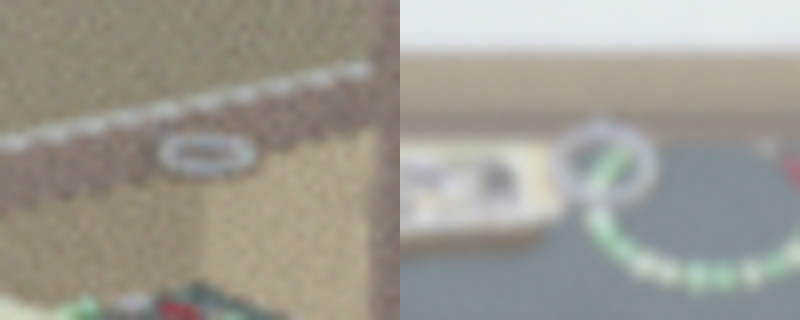

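```bash
python3 - <<'E'
from h import *
import json
J=json.load(open("m2.json"));S,T=J["scene"],J["top"]
p,e=tri([(S,260.44,143.94),(T,280.06,140.19)]);print(p.round(1),e)
for z in (335,338,340): print(z,atz(S,260.44,143.94,z).round(1),atz(T,280.06,140.19,z).round(1))
# booth/riser height check: front lower edge riser board / known ring-canopy
a=cv2.imread("pics/scene2.png")[130:175,235:291];b=cv2.imread("pics/top2.png")[130:175,225:281]
cv2.imwrite("pics/f.png",np.hstack([cv2.resize(x,(400,321),interpolation=cv2.INTER_CUBIC) for x in(a,b)]))
pos=np.array([470.9,29.5,284.6]);R=frame(0,40)
for n,q in (("tip",(100,-30)),("bend",(109,0)),("collar",(45,0))):
    w=pos+R@[-q[0],0,-19-q[1]]
    for c,m,u0,v0 in(("S",S,235,130),("T",T,225,130)):
        pr=proj(m,w);print(n,c,pr.round(1),"crop",((pr-[u0,v0]+.5)*400/56-.5).round(0))
E
```

```text
[632.7 -48.  333. ] [[0.01, 0.01], [-0.01, -0.01]]
335 [627.7 -43.6 335. ] [630.5 -47.8 335. ]
338 [620.2 -37.  338. ] [627.3 -47.6 338. ]
340 [615.2 -32.7 340. ] [625.2 -47.4 340. ]
tip S [257.5 153.8] crop [163. 173.]
tip T [249.1 160.6] crop [175. 222.]
bend S [261.  143.9] crop [189. 102.]
bend T [248.9 155.9] crop [174. 188.]
collar S [273.9 165.2] crop [281. 255.]
collar T [249.  183.4] crop [175. 385.]
```

View pics/f.png

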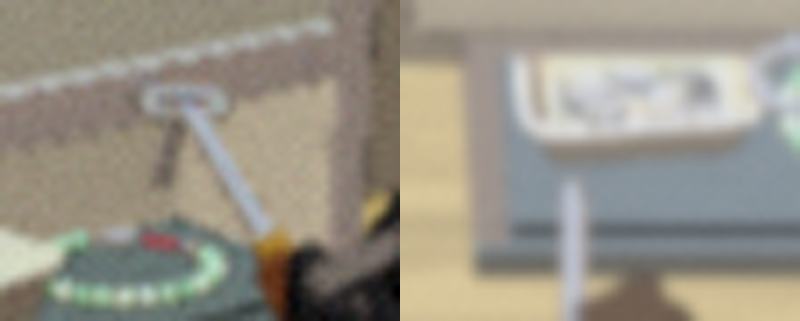

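```bash
cat >> h.py <<'E'
def tcp_of(bend,th,yaw=0): 
    R=frame(yaw,th); return np.array(bend,float)-R@[-105,0,-19.],R
def show(o=None):
    o=o or readout.get_obs(); p=np.array(o["position"]);R=np.array(o["ee_rot"])
    print("t",o["time_s"],"tcp",p.round(1),"bend",(p+R@[-105,0,-19]).round(1),"tip",(p+R@[-100,0,11]).round(1),"F",np.round(o["force"],1),"q",np.round(o["q"]),"w",round(o["gripper_width"],1))
E
python3 - <<'E'
from h import *
show()
p,R=tcp_of([560,-48,380],35); p,R=plan(p,R,7)
p1,R1=tcp_of([625,-48,380],35); plan(p1,R1,5,p0=p,R0=R)
E
```

```text
t 11.4 tcp [471.2  29.4 284.7] bend [539.5  29.3 366.8] tip [554.9  29.3 340.6] F [-0.2 -0.4 -1.4] q [ 22. -10. -34. 136.  12.  14.  66.] w 14.4
[[[-0.13, -0.44, -0.03, 0.0, 0.14, 0.0],[-0.13, -0.44, -0.04, 0.0, 0.14, 0.0],[-0.13, -0.44, -0.04, 0.0, 0.14, 0.0],[-0.13, -0.44, -0.04, 0.0, 0.14, 0.0],[-0.13, -0.45, -0.04, 0.0, 0.15, -0.01],[-0.13, -0.44, -0.04, 0.0, 0.14, 0.0],[-0.13, -0.45, -0.05, -0.01, 0.15, -0.01]]]
end [484.8 -48.1 304.2]
[[[-0.43, 0.0, 0.3, 0.0, 0.0, 0.0],[-0.43, 0.0, 0.3, 0.0, 0.0, 0.0],[-0.42, 0.0, 0.3, 0.0, 0.0, 0.0],[-0.43, 0.0, 0.3, 0.0, 0.0, 0.0],[-0.42, 0.0, 0.29, 0.0, 0.0, 0.0]]]
end [549.8 -48.1 304.2]
```

>>> send_rows([
  [[-0.13,-0.44,-0.03,0,0.14,0],[-0.13,-0.44,-0.04,0,0.14,0],[-0.13,-0.44,-0.04,0,0.14,0],[-0.13,-0.44,-0.04,0,0.14,0],[-0.13,-0.45,-0.04,0,0.15,0],[-0.13,-0.44,-0.04,0,0.14,0],[-0.13,-0.45,-0.05,0,0.15,0],[0,0,0,0,0,0]],
])

```text
time_s: 12.4
position: [485.0, -48.9, 304.5]
ee_rot: [[-0.819, 0.003, 0.574], [0.003, 1.0, -0.002], [-0.574, 0.0, -0.819]]
force: [-0.2, 0.8, -0.5]
gripper_width: 14.7
```

>>> send_rows([
  [[-0.43,0,0.3,0,0,0],[-0.43,0,0.3,0,0,0],[-0.42,0,0.3,0,0,0],[-0.43,0,0.3,0,0,0],[-0.42,0,0.29,0,0,0],[0,0,0,0,0,0],[0,0,0,0,0,0]],
])

```text
time_s: 13.28
position: [549.2, -48.7, 304.0]
ee_rot: [[-0.819, 0.002, 0.573], [0.002, 1.0, -0.001], [-0.573, 0.0, -0.819]]
force: [1.1, 0.1, -0.5]
gripper_width: 14.6
```

```bash
python3 - <<'E'
from h import *
import json
show()
o=readout.get_obs();p=np.array(o["position"]);R=np.array(o["ee_rot"])
out=[]
for n,u0,v0 in (("scene",235,115),("top",255,115)):
    m=cams.camera_model(n); im=cams.get_image(n)[:,:,::-1]; cv2.imwrite(f"pics/{n}3.png",im)
    out.append(cv2.resize(im[v0:v0+45,u0:u0+50],(400,360),interpolation=cv2.INTER_CUBIC))
    for k,w in (("tip",p+R@[-100,0,11]),("bend",p+R@[-109,0,-19]),("ring",[632.7,-48,333])): print(n,k,((proj(m,w)-[u0,v0]+.5)*8-.5).round())
cv2.imwrite("pics/g.png",np.hstack(out))
E
```

```text
t 13.275 tcp [549.2 -48.7 304. ] bend [624.3 -48.9 379.7] tip [637.4 -49.  352.3] F [ 1.1  0.1 -0.5] q [ 10.  -2. -11. 124.   0.  23.  89.] w 14.6
scene tip [202. 177.]
scene bend [223.  97.]
scene ring [207. 235.]
top tip [209. 149.]
top bend [215.  98.]
top ring [204. 205.]
```

View pics/g.png

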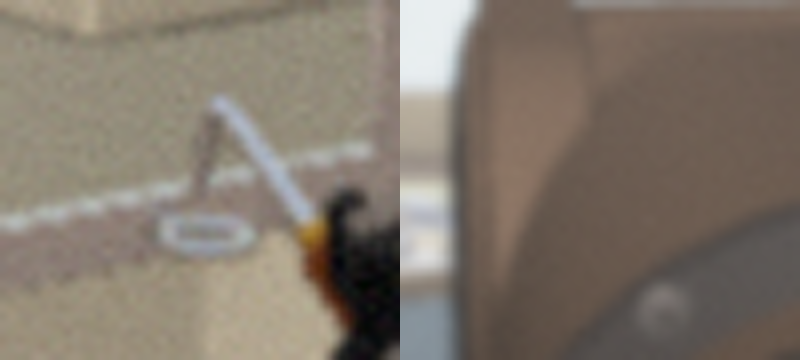

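>>> send_rows([
  [[0.12,0,0.14,0,0,0],[0.12,0.01,0.14,0,0,0],[0.12,0.01,0.15,0,0,0],[0.12,0.01,0.15,0,0,0],[0.11,0,0.145,0,0,0],[0.11,0,0.145,0,0,0],[0,0,0,0,0,0]],
])

```text
time_s: 14.25
position: [547.4, -48.0, 275.9]
ee_rot: [[-0.819, 0.002, 0.573], [0.002, 1.0, -0.001], [-0.573, 0.0, -0.819]]
force: [-0.8, -0.4, -1.5]
gripper_width: 14.3
```

```bash
python3 - <<'E'
from h import *
show()
im=cams.get_image("scene")[:,:,::-1]; cv2.imwrite("pics/scene4.png",im)
m=cams.camera_model("wrist"); w=cams.get_image("wrist")[:,:,::-1]; print(proj(m,[632.7,-48,333]))
a=cv2.resize(im[115:165,230:290],(480,400),interpolation=cv2.INTER_CUBIC)
cv2.imwrite("pics/h.png",a)
for d in regions_of("scene","ring")[:2]: print(d["conf"],d["rect"])
E
```

```text
t 14.25 tcp [547.4 -48.  275.9] bend [622.6 -48.2 351.7] tip [635.7 -48.2 324.2] F [-0.8 -0.4 -1.5] q [ 10.  -0. -11. 126.   2.  19.  87.] w 14.3
[259.07672032 400.9091005 ]
0.85 [223.5, 115.9, 287.5, 149.8]
```

View pics/h.png

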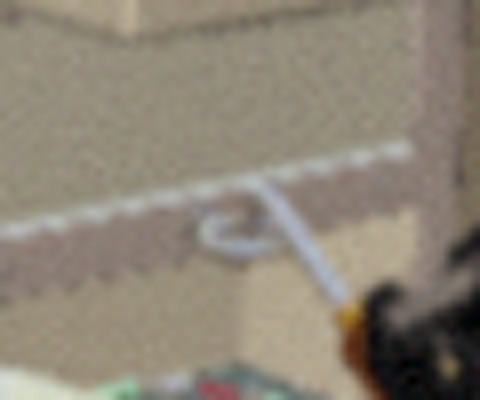

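```bash
python3 - <<'E'
from h import *
p,R=tcp_of([624,-48,262],25); p,R=plan(p,R,12)
E
```

```text
[[[0.18, 0.0, 0.19, 0.0, 0.17, 0.0],[0.17, 0.0, 0.19, 0.0, 0.17, 0.0],[0.17, 0.0, 0.19, 0.0, 0.17, 0.0],[0.17, 0.0, 0.19, 0.0, 0.17, 0.0],[0.16, 0.0, 0.2, 0.0, 0.17, 0.0],[0.16, 0.0, 0.2, 0.0, 0.17, 0.0],[0.16, 0.0, 0.2, 0.0, 0.16, 0.0],[0.16, 0.0, 0.2, 0.0, 0.17, -0.01],[0.15, 0.0, 0.21, 0.0, 0.16, 0.0],[0.15, 0.0, 0.21, 0.0, 0.17, -0.01],[0.15, 0.0, 0.21, -0.01, 0.16, 0.0],[0.14, 0.0, 0.22, 0.0, 0.17, -0.01]]]
end [536.9 -48.  200.3]
```

>>> send_rows([
  [[0.18,0,0.19,0,0.17,0],[0.17,0,0.19,0,0.17,0],[0.17,0,0.19,0,0.17,0],[0.17,0,0.19,0,0.17,0],[0.16,0,0.2,0,0.17,0],[0.16,0,0.2,0,0.17,0]],
])

```text
time_s: 15.15
position: [542.1, -47.9, 237.8]
ee_rot: [[-0.867, 0.002, 0.498], [0.002, 1.0, -0.001], [-0.498, 0.0, -0.867]]
force: [-1.3, -1.0, 1.8]
gripper_width: 14.4
```

>>> send_rows([
  [[0.16,0,0.2,0,0.16,0],[0.16,0,0.2,0,0.17,0],[0.15,0,0.21,0,0.16,0],[0.15,0,0.21,0,0.17,0],[0.15,0,0.21,0,0.16,0],[0.14,0,0.22,0,0.17,0]],
])

```text
time_s: 15.9
position: [536.8, -47.9, 199.8]
ee_rot: [[-0.907, 0.002, 0.422], [0.002, 1.0, -0.001], [-0.422, 0.0, -0.907]]
force: [-0.0, 0.4, 1.0]
gripper_width: 14.8
```

```bash
python3 - <<'E'
from h import *
show(); R=np.array(readout.get_obs()["ee_rot"]); print("per 3mm down",(R.T@[0,0,-3]/25).round(3))
im=cams.get_image("scene")[:,:,::-1]; cv2.imwrite("pics/scene5.png",im)
for d in regions_of("scene","ring")[:2]: print(d["conf"],d["rect"])
E
```

```text
t 15.9 tcp [536.8 -47.9 199.8] bend [624.  -48.1 261.3] tip [632.2 -48.1 232. ] F [-0.   0.4  1. ] q [  8.   8. -10. 125.   5.  22.  84.] w 14.8
per 3mm down [ 0.051 -0.     0.109]
0.64 [271.6, 281.7, 281.2, 303.5]
0.6 [222.6, 134.4, 284.5, 181.2]
```

>>> send_rows([
  [[0.05,0,0.11,0,0,0],[0.05,0,0.11,0,0,0],[0.02,0,0.04,0,0,0],[0,0,0,0,0,0]],
])

```text
time_s: 16.5
position: [536.6, -47.9, 192.8]
ee_rot: [[-0.907, 0.002, 0.422], [0.002, 1.0, -0.001], [-0.422, 0.0, -0.907]]
force: [-0.5, -0.3, 0.9]
gripper_width: 14.4
```

>>> send_rows([
  [[0.02,0,0.04,0,0,0],[0.02,0,0.04,0,0,0],[0,0,0,0,0,0]],
])

```text
time_s: 16.88
position: [536.6, -47.9, 190.6]
ee_rot: [[-0.907, 0.002, 0.422], [0.002, 1.0, -0.001], [-0.422, 0.0, -0.907]]
force: [-0.4, 0.3, 0.1]
gripper_width: 14.7
```

>>> send_rows([
  [[0.02,0,0.04,0,0,0],[0.02,0,0.04,0,0,0],[0,0,0,0,0,0]],
])

```text
time_s: 17.25
position: [537.0, -47.9, 188.8]
ee_rot: [[-0.906, 0.002, 0.423], [0.002, 1.0, -0.001], [-0.423, 0.0, -0.906]]
force: [0.1, -0.3, 4.4]
gripper_width: 14.3
```

>>> send_rows([
  [[0.02,0,0.04,0,0,0],[0,0,0,0,0,0]],
])

```text
time_s: 17.5
position: [537.4, -47.9, 188.1]
ee_rot: [[-0.906, 0.002, 0.424], [0.002, 1.0, -0.001], [-0.424, 0.0, -0.906]]
force: [-2.0, 0.4, 6.3]
gripper_width: 14.1
```

>>> send_rows([
  [[0.02,0,0.04,0,0,0],[0,0,0,0,0,0]],
])

```text
time_s: 17.75
position: [537.7, -47.9, 187.3]
ee_rot: [[-0.905, 0.002, 0.425], [0.002, 1.0, -0.001], [-0.425, 0.0, -0.905]]
force: [-2.7, 0.1, 8.8]
gripper_width: 15.0
```

```bash
python3 - <<'E'
from h import *
show()
im=cams.get_image("scene")[:,:,::-1]; cv2.imwrite("pics/scene6.png",im)
a=cv2.resize(im[115:215,190:310],(600,500),interpolation=cv2.INTER_CUBIC); cv2.imwrite("pics/i.png",a)
m=cams.camera_model("scene")
for z in (233,240): print(z,((proj(m,[632.7,-48,z])-[190,115])*5).round())
for d in regions_of("scene","ring")[:1]: print(d["conf"],d["rect"])
E
```

```text
t 17.75 tcp [537.7 -47.9 187.3] bend [624.7 -48.1 249.1] tip [632.9 -48.1 219.9] F [-2.7  0.1  8.8] q [  8.   9. -10. 126.   7.  20.  83.] w 15.0
233 [347. 314.]
240 [347. 303.]
0.64 [226.3, 136.0, 284.6, 185.5]
```

View pics/i.png

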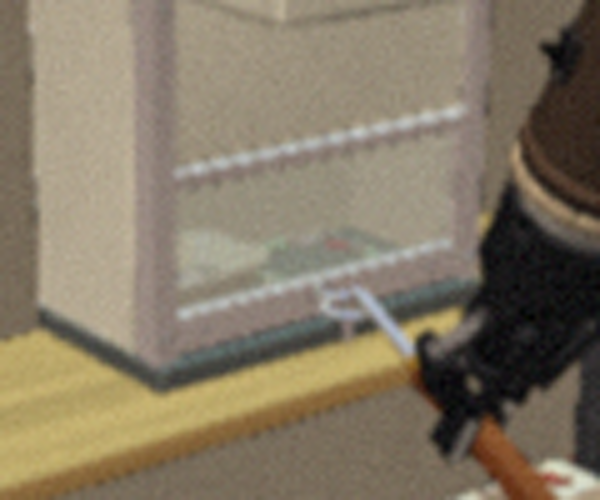

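>>> send_rows([
  [[-0.04,0,-0.1,0,0,0],[-0.04,0,-0.1,0,0,0],[0,0,0,0,0,0]],
])

```text
time_s: 18.23
position: [535.5, -48.0, 191.0]
ee_rot: [[-0.907, 0.003, 0.421], [0.002, 1.0, -0.001], [-0.421, 0.0, -0.907]]
force: [1.0, -1.1, -0.7]
gripper_width: 14.6
```

```bash
python3 - <<'E'
from h import *
show()
E
```

```text
t 18.225 tcp [535.5 -48.  191. ] bend [622.8 -48.2 252.4] tip [630.9 -48.3 223.1] F [ 1.  -1.1 -0.7] q [  8.   9. -10. 126.   6.  21.  83.] w 14.6
```

>>> send_rows([
  [[-0.07,0,-0.15,0,0,0],[-0.07,0,-0.15,0,0,0],[-0.07,0,-0.15,0,0,0],[-0.07,0,-0.15,0,0,0],[-0.07,0,-0.15,0,0,0],[-0.07,0,-0.15,0,0,0],[-0.07,0,-0.15,0,0,0],[-0.07,0,-0.15,0,0,0],[-0.07,0,-0.15,0,0,0],[0,0,0,0,0,0]],
])

```text
time_s: 19.48
position: [536.5, -47.9, 229.3]
ee_rot: [[-0.906, 0.002, 0.423], [0.002, 1.0, -0.001], [-0.423, 0.0, -0.906]]
force: [-0.5, 0.0, -0.7]
gripper_width: 14.4
```

```bash
python3 - <<'E'
from h import *
show()
im=cams.get_image("scene")[:,:,::-1]; cv2.imwrite("pics/scene7.png",im)
a=cv2.resize(im[115:215,190:310],(600,500),interpolation=cv2.INTER_CUBIC); cv2.imwrite("pics/j.png",a)
b=cv2.imread("pics/scene6.png")
# rail shift between scene6 and 7 (left part of the rail, away from the hook)
A=cv2.cvtColor(b[140:190,222:250],cv2.COLOR_BGR2GRAY).astype(np.float32);B=cv2.cvtColor(im[140:190,222:250],cv2.COLOR_BGR2GRAY).astype(np.float32)
print(cv2.phaseCorrelate(A,B))
m=cams.camera_model("scene");o=readout.get_obs();p=np.array(o["position"]);R=np.array(o["ee_rot"])
for k,w in (("tip",p+R@[-100,0,11]),("bend",p+R@[-109,0,-19])): print(k,((proj(m,w)-[190,115])*5).round())
p1,R1=tcp_of([520,-20,290],10,-4); plan(p1,R1,9)
E
```

```text
t 19.475 tcp [536.5 -47.9 229.3] bend [623.6 -48.1 290.9] tip [631.8 -48.2 261.5] F [-0.5  0.  -0.7] q [  9.   5. -11. 123.   4.  27.  86.] w 14.4
((-0.018774144258868475, 0.021858755417380138), 0.9439686479568481)
tip [350. 268.]
bend [357. 218.]
[[[0.42, 0.15, -0.32, 0.03, 0.33, 0.08],[0.43, 0.15, -0.3, 0.03, 0.33, 0.08],[0.44, 0.15, -0.29, 0.02, 0.33, 0.08],[0.45, 0.14, -0.28, 0.03, 0.33, 0.08],[0.46, 0.14, -0.27, 0.02, 0.33, 0.08],[0.47, 0.14, -0.25, 0.03, 0.34, 0.08],[0.48, 0.13, -0.24, 0.02, 0.34, 0.09],[0.49, 0.13, -0.22, 0.03, 0.33, 0.08],[0.5, 0.12, -0.21, 0.02, 0.33, 0.09]]]
end [420.  -13.  253.1]
```

View pics/j.png

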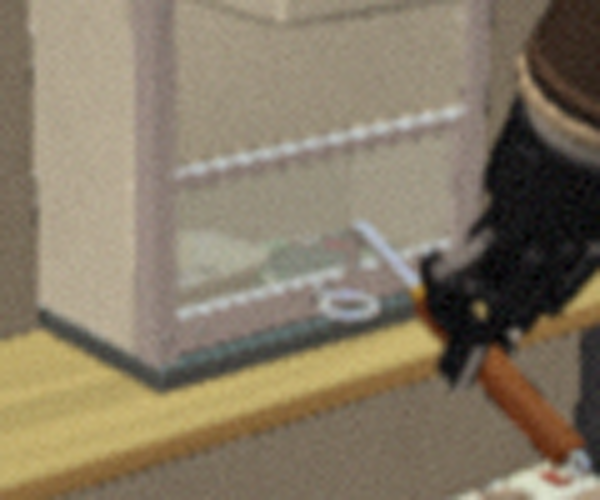

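>>> send_rows([
  [[0.42,0.15,-0.32,0.03,0.33,0.08],[0.43,0.15,-0.3,0.03,0.33,0.08],[0.44,0.15,-0.29,0.02,0.33,0.08],[0.45,0.14,-0.28,0.03,0.33,0.08],[0.46,0.14,-0.27,0.02,0.33,0.08],[0.47,0.14,-0.25,0.03,0.34,0.08],[0.48,0.13,-0.24,0.02,0.34,0.09],[0.49,0.13,-0.22,0.03,0.33,0.08],[0.5,0.12,-0.21,0.02,0.33,0.09]],
])

```text
time_s: 20.65
position: [419.5, -12.8, 252.9]
ee_rot: [[-0.983, 0.07, 0.172], [0.069, 0.998, -0.012], [-0.173, 0.0, -0.985]]
force: [0.3, -0.4, -1.1]
gripper_width: 14.6
```

```bash
python3 - <<'E'
from h import *
show()
p,R=plan(np.array([445.5,224.4,200.]),frame(-10.1),12)
E
```

```text
t 20.65 tcp [419.5 -12.8 252.9] bend [519.4 -19.8 289.7] tip [519.6 -19.8 259.3] F [ 0.3 -0.4 -1.1] q [  6.  -1. -13. 121.   2.  50.  78.] w 14.6
[[[0.0, 0.79, 0.18, 0.01, 0.17, 0.1],[0.0, 0.8, 0.18, 0.01, 0.17, 0.1],[0.01, 0.79, 0.18, 0.01, 0.16, 0.1],[0.01, 0.8, 0.18, 0.01, 0.17, 0.1],[0.02, 0.8, 0.18, 0.01, 0.16, 0.1],[0.02, 0.79, 0.18, 0.01, 0.17, 0.1],[0.03, 0.79, 0.17, 0.01, 0.16, 0.1],[0.03, 0.8, 0.17, 0.01, 0.17, 0.1],[0.04, 0.79, 0.18, 0.01, 0.16, 0.1],[0.04, 0.8, 0.17, 0.01, 0.17, 0.1],[0.04, 0.79, 0.18, 0.0, 0.16, 0.11],[0.05, 0.8, 0.17, 0.01, 0.17, 0.1]]]
end [445.5 224.5 200. ]
```

>>> send_rows([
  [[0,0.79,0.18,0.01,0.17,0.1],[0,0.8,0.18,0.01,0.17,0.1],[0.01,0.79,0.18,0.01,0.16,0.1],[0.01,0.8,0.18,0.01,0.17,0.1],[0.02,0.8,0.18,0.01,0.16,0.1],[0.02,0.79,0.18,0.01,0.17,0.1],[0.03,0.79,0.17,0.01,0.16,0.1],[0.03,0.8,0.17,0.01,0.17,0.1],[0.04,0.79,0.18,0.01,0.16,0.1],[0.04,0.8,0.17,0.01,0.17,0.1],[0.04,0.79,0.18,0,0.16,0.11],[0.05,0.8,0.17,0.01,0.17,0.1]],
])

```text
time_s: 22.15
position: [446.0, 224.9, 199.7]
ee_rot: [[-0.984, 0.176, 0.0], [0.176, 0.984, -0.0], [-0.0, -0.0, -1.0]]
force: [-0.0, 0.2, -1.0]
gripper_width: 14.4
```

>>> send_rows([
  [[0,0,0,0,0,0],[0,0,0,0,0,0],[0,0,0,0,0,0]],
])

```text
time_s: 22.52
position: [446.0, 223.4, 200.2]
ee_rot: [[-0.984, 0.176, 0.001], [0.176, 0.984, -0.001], [-0.001, -0.0, -1.0]]
force: [0.1, -0.0, -0.7]
gripper_width: 14.3
```

```bash
python3 - <<'E'
from h import *
show(); m=cams.camera_model("scene");o=readout.get_obs();p=np.array(o["position"]);R=np.array(o["ee_rot"])
w=cams.get_image("wrist")[:,:,::-1]; cv2.imwrite("pics/wrist8.png",w); a=cv2.imread("pics/wrist2.png")
def handle(im):
    h=cv2.cvtColor(cv2.medianBlur(np.ascontiguousarray(im),3),cv2.COLOR_BGR2HSV); return ((h[...,0]>6)&(h[...,0]<15)&(h[...,1]>110)&(h[...,1]<200)&(h[...,2]>60)&(h[...,2]<215))
for n,im in (("w2",a),("w8",w)):
    M=handle(im)
    for r in (120,160,200,240,300): 
        c=np.where(M[r,215:300])[0]+215; print(n,r,(c.min(),c.max(),len(c)) if len(c) else None)
    print(n,"rear rows",np.where(M[60:140,250:266].mean(1)>.7)[0][:1]+60, "front rows", np.where(M[300:384,250:266].mean(1)>.7)[0][-1:]+300)
s=cams.get_image("scene")[:,:,::-1]; cv2.imwrite("pics/scene8.png",s)
for k,q in (("tip",p+R@[-100,0,11]),("bend",p+R@[-109,0,-19]),("collar",p+R@[-45,0,-19])): print(k,proj(m,q).round(1))
b=s[225:270,185:245]; hs=cv2.cvtColor(np.ascontiguousarray(s),cv2.COLOR_BGR2HSV)
wh=(hs[...,1]<60)&(hs[...,2]>150); l=cv2.connectedComponentsWithStats(wh.astype(np.uint8))
for st,ce in zip(l[2][1:],l[3][1:]):
    if 190<ce[0]<245 and 215<ce[1]<290 and st[4]>6: print(st,ce.round(1))
p1=np.array([445.5,224.4,58.]); plan(p1,frame(-10.1),10)
E
```

```text
t 22.525 tcp [446.  223.4 200.2] bend [549.4 205.  219.4] tip [544.5 205.8 189.4] F [ 0.1 -0.  -0.7] q [-14.  17. -23. 108.   8.  56.  39.] w 14.3
w2 120 (np.int64(238), np.int64(280), 42)
w2 160 (np.int64(237), np.int64(277), 41)
w2 200 (np.int64(238), np.int64(277), 40)
w2 240 (np.int64(240), np.int64(275), 36)
w2 300 (np.int64(242), np.int64(272), 31)
w2 rear rows [93] front rows [354]
w8 120 (np.int64(231), np.int64(278), 42)
w8 160 (np.int64(232), np.int64(286), 54)
w8 200 (np.int64(233), np.int64(286), 54)
w8 240 (np.int64(240), np.int64(275), 36)
w8 300 (np.int64(242), np.int64(273), 32)
w8 rear rows [95] front rows [354]
tip [201.8 229.5]
bend [200.  216.7]
collar [211.2 228.3]
[242 234   5   9  14] [244.4 237.9]
[[[0.0, 0.0, 0.57, 0.0, 0.0, 0.0],[0.0, 0.0, 0.57, 0.0, 0.0, 0.0],[0.0, 0.0, 0.57, 0.0, 0.0, 0.0],[0.0, 0.0, 0.57, 0.0, 0.0, 0.0],[0.01, 0.0, 0.57, 0.0, 0.0, 0.0],[0.0, 0.01, 0.57, 0.0, 0.0, 0.0],[0.01, 0.0, 0.57, 0.0, 0.0, 0.0],[0.0, 0.01, 0.57, 0.0, 0.01, 0.0],[0.01, 0.0, 0.57, 0.0, 0.0, 0.0],[0.0, 0.01, 0.56, 0.0, 0.01, -0.01]]]
end [445.6 224.5  58.1]
```

>>> send_rows([
  [[0,0,0.57,0,0,0],[0,0,0.57,0,0,0],[0,0,0.57,0,0,0],[0,0,0.57,0,0,0],[0.01,0,0.57,0,0,0],[0,0.01,0.57,0,0,0],[0.01,0,0.5,0,0,0],[0,0,0.4,0,0,0],[0,0,0,0,0,0],[0,0,0,0,0,0]],
])

```text
time_s: 23.88
position: [445.8, 224.8, 92.4]
ee_rot: [[-0.985, 0.175, 0.001], [0.175, 0.985, 0.0], [-0.001, 0.0, -1.0]]
force: [0.2, 0.1, -0.7]
gripper_width: 14.6
```

```bash
python3 - <<'E'
from h import *
for _ in range(2): show(); cams.get_image("top")
plan(np.array([445.5,224.4,54.]),frame(-10.1),6)
E
```

```text
t 23.875 tcp [445.8 224.8  92.4] bend [549.2 206.4 111.5] tip [544.3 207.3  81.5] F [ 0.2  0.1 -0.7] q [-17.  25. -21. 115.  13.  42.  34.] w 14.6
t 23.925 tcp [445.9 224.9  92.5] bend [549.3 206.5 111.7] tip [544.4 207.4  81.7] F [-0.7 -0.7 -1.2] q [-17.  25. -21. 115.  13.  42.  34.] w 14.4
[[[0.0, 0.0, 0.26, 0.0, 0.0, 0.0],[0.0, 0.0, 0.26, 0.0, 0.0, 0.0],[0.0, -0.01, 0.26, 0.0, 0.0, 0.0],[0.01, 0.0, 0.25, 0.0, 0.01, 0.0],[0.0, -0.01, 0.26, 0.0, 0.0, 0.0],[0.01, 0.0, 0.25, 0.01, 0.01, 0.0]]]
end [445.4 224.4  54.1]
```

>>> send_rows([
  [[0,0,0.26,0,0,0],[0,0,0.26,0,0,0],[0,-0.01,0.26,0,0,0],[0,0,0.25,0,0,0],[0,-0.01,0.26,0,0,0],[0,0,0.2,0,0,0],[0,0,0,0,0,0],[0,0,0,0,0,0]],
])

```text
time_s: 24.98
position: [445.6, 224.4, 54.9]
ee_rot: [[-0.985, 0.175, 0.001], [0.175, 0.985, 0.0], [-0.001, 0.0, -1.0]]
force: [0.2, 2.3, -3.1]
gripper_width: 14.5
```

```bash
python3 - <<'E'
from h import *
for _ in range(2): show(); cams.get_image("top")
E
```

```text
t 24.975 tcp [445.6 224.4  54.9] bend [548.9 206.   74. ] tip [544.  206.9  44. ] F [ 0.2  2.3 -3.1] q [-18.  28. -19. 117.  15.  37.  32.] w 14.5
t 25.025 tcp [445.6 224.4  54.9] bend [548.9 206.   74. ] tip [544.  206.9  44. ] F [ 0.1  1.9 -3. ] q [-18.  28. -19. 117.  15.  37.  32.] w 14.8
```

>>> send_rows([
  [[0,0,0.04,0,0,0],[0,0,0,0,0,0]],
])

```text
time_s: 25.32
position: [445.7, 224.3, 54.0]
ee_rot: [[-0.985, 0.175, 0.001], [0.175, 0.985, 0.0], [-0.001, 0.0, -1.0]]
force: [0.6, 3.1, 0.4]
gripper_width: 14.5
```

>>> send_rows([
  [[0,0,0,0,0,0],[0,0,0,0,0,0],[0,0,0,0,0,0],[0,0,0,0,0,0],[0,0,0,0,0,0],[0,0,0,0,0,0]],
], gripper=70)

```text
time_s: 26.08
position: [445.6, 224.1, 53.9]
ee_rot: [[-0.985, 0.175, 0.001], [0.175, 0.985, -0.0], [-0.001, -0.0, -1.0]]
force: [0.2, 0.3, -0.3]
gripper_width: 69.8
```

>>> send_rows([
  [[0,0,-0.4,0,0,0],[0,0,-0.7,0,0,0],[0,0,-0.8,0,0,0],[0,0,-0.8,0,0,0],[0,0,-0.8,0,0,0],[0,0,-0.8,0,0,0],[0,0,-0.8,0,0,0],[0,0,-0.8,0,0,0],[0,0,-0.6,0,0,0],[0,0,0,0,0,0]],
])

```text
time_s: 27.32
position: [445.9, 224.5, 217.5]
ee_rot: [[-0.985, 0.175, 0.003], [0.175, 0.985, 0.001], [-0.003, 0.001, -1.0]]
force: [0.0, 0.1, -0.8]
gripper_width: 70.0
```

```bash
python3 - <<'E'
from h import *
show()
w=cams.get_image("wrist")[:,:,::-1]; cv2.imwrite("pics/wrist9.png",w); m=cams.camera_model("wrist")
s=cams.get_image("scene")[:,:,::-1]; cv2.imwrite("pics/scene9.png",s)
for n,q in (("rear",(-80,9)),("grip",(0,0)),("end",(112,0))):
    d=np.array([np.cos(np.radians(-10.1)),np.sin(np.radians(-10.1)),0]); print(n,proj(m,np.array([445,225.3,72])+q[0]*d+[0,0,q[1]]).round(1))
a=w[40:340,180:340]; b=np.vstack([cv2.resize(s[115:215,190:310],(360,300),interpolation=cv2.INTER_CUBIC),cv2.resize(s[255:325,178:262],(360,300),interpolation=cv2.INTER_CUBIC)])
A=cv2.cvtColor(cv2.imread("pics/scene6.png")[140:190,222:250],cv2.COLOR_BGR2GRAY).astype(np.float32);B=cv2.cvtColor(np.ascontiguousarray(s[140:190,222:250]),cv2.COLOR_BGR2GRAY).astype(np.float32)
print(cv2.phaseCorrelate(A,B))
cv2.imwrite("pics/k.png",np.hstack([cv2.resize(a,(320,600)),b]))
E
```

```text
t 27.325 tcp [445.9 224.5 217.5] bend [549.2 206.1 236.8] tip [544.4 207.  206.8] F [ 0.   0.1 -0.8] q [-14.  16. -23. 107.   7.  58.  40.] w 70.0
rear [260.1  90.4]
grip [259.8 178.7]
end [259.5 279.8]
((0.4818875661911939, 0.6707600053243574), 0.05670554606119792)
```

View pics/k.png

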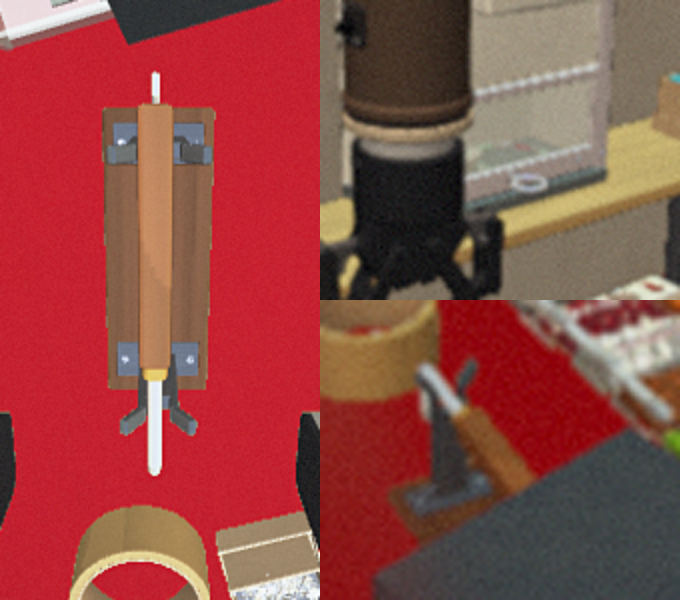

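```bash
python3 - <<'E'
from bench import workorder
print(workorder.sign_off())
E
```

```text
the job is handed in; nothing more can be done
None
```

I pulled the sash down onto its sill with the hooked rod, unhooked it and laid the rod back in both forks. The job was handed in at about 27 s of the 61 s allowed.

**Sash:** I pulled until the upward force rose to about 9 N, against roughly 2 N while sliding. The ring was then at about 240 mm, its given height for fully down. The rail did not shift in the image when I unhooked (0.02 px), and the ring was still at the down position after the rod was laid back.

**Rod:** In the last pictures it lies in both forks with the hook the same way round and the prong down. That is within about 2 mm of where I picked it up. The gripper is open and about 160 mm above the rod.

**Checks that disagreed or failed:**
- **Ring height:** The raised ring measured 333 mm, not the 340 mm the task's sizes imply. I used the measured value, and the hook went in cleanly.
- **Final rail check:** The last image comparison of the rail was unusable because the arm blocked the view, so the final "sash down" check rests on the ring's position alone.
- **Not re-measured:** I did not measure the other things on the bench again at the end. I felt no contact with them or the booth.

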